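# Walk the tube heater back against its stop

### The arm

A 6-joint arm with a two-finger parallel gripper is mounted at the origin on the work surface. World frame = base frame: x ahead of the robot, y to its left, z up, the work surface at z = 0. Lengths are in mm, angles in rad, forces in N, time in s.
With the tool pointing down it reaches from about 325 to 875 mm from the base axis. Payload 4.4 kg.
Tool frame: the origin (TCP) lies at the centre of the arm's flange, where the gripper is bolted on; the fingertips stand 173 mm ahead of it and the grasp point (between the pads) lies 155 mm ahead of it; z points along the fingers, y is the direction in which the jaws open and shut (so a half turn about z gives the same grasp; the last joint's range is limited). The gripper opens to 85 mm and grips with 20 to 120 N. Pads are 22 mm wide; open, the fingers measure 114 mm over their backs; the gripper's body (76 mm by 85 mm) begins 54 mm behind the grasp point. The pads swing forward as they close: fully open they stand 13 mm farther back than shut.
Start: joints at [1.183, 0.207, 1.542, -0, 1.393, -0.15], TCP at [135.46, 558.82, 404.682] pointing down, gripper open.
Joint ranges: [-2.73, 2.73], [-0.86, 2.22], [0.23, 2.46], [-1.11, 4.25], [0.08, 2.63], [-2.82, 2.82]. Speed limits (rad/s): [2.79, 2.79, 3.14, 3.14, 3.14, 3.14].

### API

Orientations are given as a unit quaternion [w, x, y, z].
In Python, from rig import get_state, imaging, sign_off gives the robot as it stands.
- The arm moves only by the tool servo_tool, never from a script. Its arguments are lists of equal length, an entry for each row: "travel": the shift along the tool's x, y, z in units of 0.05 m (1.0 is 0.05 m), a list of three; "roll": the turn about the tool's z in units of 0.08 rad (1.0 is 0.08 rad). In form: {"travel": [[x, y, z], ...], "roll": [roll, ...]}. A call has exactly 8 rows; each row shifts and turns the commanded pose from where the row before left it, along the tool's axes as they then stand; what a row does not reach is not made up. A row lasts 1/8 s, in which the tool goes at most 62.5 mm and 10.7 degrees, less where a joint would pass 70% of its speed; a pose out of reach is approached as far as the arm can. A call with a number of a shift or a turn outside -1 to 1 is refused whole. A call with a gripper value outside its range is refused whole. "hand" is the gripper command: -1 is fully open, 1 is shut, values between are in proportion, set as the call begins (left out, the last holds). The fingers move at their own pace and stop on an object; "force" is the grip in N (left out, the last holds). Time passes only in rows, so rows that do not move let the fingers close, or fill a call up. It gives the time, the measured TCP pose, the force and the opening at its end, in the units of the state.
- get_state(): the state, without advancing time (a new reading comes with each control period).
- imaging.snapshot(name): name is "side" or "top" or "wrist"; returns a dict with "image" (384x512x3 uint8, red, green, blue), "vfov" (degrees; the focal length in pixels is half the picture's height over the tangent of half this angle, whatever the lens; pixels are square), "cx", "cy" (the principal point, pixels), "pose" (4x4, takes a point from camera to world coordinates). Camera axes: x right, y up, looking along -z (the intrinsics and any distortion apply to the point x, -y, -z); pixel columns grow to the right and rows downward; lengths in mm; the calibration is good to about 2 mm. A picture is of the moment at which its call begins. There is no depth.
- sign_off(): hands the job in, once; it reports no verdict.
The state is a dict: "clock": time; "joints": joint angles; "joint_vel": joint speeds; "effort": joint torques, N m; "position": TCP position; "eef_rot": TCP orientation; "contact_force": force on the tool from outside, world axes, zero at the start; "ft_torque": the same for the moment, N m; "gripper_width": opening from 0.0 (shut) to 1.0 (fully open).
Only numpy, scipy, OpenCV 4.12 (cv2) and the standard library are available. Lean on these libraries where they do the work, as an engineer would, in place of code of your own. Each camera call takes 0.05 s, during which the arm holds its last target. There are 200 camera calls.

### The job

The heavy tube heater has been pulled out of its place: walk it away from the robot, pushing its two plain front corners in turn, until its back comes up against the sprung stop bar of the frame behind it and presses the bar in a little, without ramming it. Leave it standing square to the frame, with neither end of it sticking out past the ends of the stop bar, and let go of it. Do not touch the control panel on its front or the tubes on its top, and leave the glassware and the dish around it where it stands.

Things in the scene. Friction and masses are not known exactly. Their poses are not given: they have to be found in the camera images.
- heater: White tube heater, box 120 deep (x) x 250 wide (y) x 66 high (mm) on four rubber feet (20 dia., 8 high) at x +-45, y +-110; 1.4 to 2.4 kg, too wide to grasp. Origin: centre of its underside. x runs from its front (panel side, towards the robot, x = -60) to its flat back (x = +60), y left, z up. Pushing one front corner takes about 5 to 13 N and swings it about roughly the far-end feet.
- push_left (a point): Middle of the plain strip at the left end of the heater's front face, where it may be pushed: at heater x = -60, y = +103, z = 38 mm. The strip spans y = +59 to +125, z = 10 to 62 mm. Pushed below 50 mm height the heater slides (friction about 0.5 to 0.7) and does not tip. Axes as the heater's.
- push_right (a point): The same on the right end: heater x = -60, y = -103, z = 38 mm; the strip spans y = -59 to -125 mm.
- panel: Grey control panel on the middle of the heater's front face, 118 mm wide, 44 mm high, 6 mm proud of the face; origin at its centre, 36 mm above the table, axes as the heater's. Must not be touched.
- tubes: Two rows of five amber tubes with white caps, fixed in the heater's top: together 46 (x) by 150 mm (y), centred at heater x = +24 mm, caps up to 86 mm above the table; origin at the middle of their foot. Must not be touched.
- dock: Locating frame fixed to the table behind the heater. x: from the robot side into the frame, the way the heater goes; y left; origin on the table. Aluminium cross beam 300 mm long (y), 50 high, at x = 90 to 120 mm, carrying on two clamped rods a flat stop bar square to x (see point dock_front).
- dock_front (a point): On the dock's middle line (dock x = 0, y = 0), 34 mm above the table, axes as the dock's. The stop bar (310 mm long in y, 18 thick, 16 to 52 mm above the table) has its face somewhere 0 to 28 mm beyond this point in x: set by hand, not reported, to be felt or seen. It is sprung: gives 10 mm along x under 1 to 4 N, then is solid.
- flask_a: Conical glass flask, 68 mm foot, 102 mm high, standing upright to the left of the heater; origin at the centre of its foot. Bystander.
- flask_b: Smaller conical glass flask, 58 mm foot, 87 mm high, standing to the right; origin at the centre of its foot. Bystander.
- amber: Amber glass jar with white cap, 72 mm diameter, 130 mm high, standing to the left beside the stop bar; origin at the centre of its foot. Bystander.
- cup: Green glass cup, 66 mm rim, 85 mm high, standing to the right of the heater; origin at the centre of its foot. Bystander.
- dish: Shallow white dish, 80 mm rim, 18 mm high, to the left; origin at the centre of its foot. Bystander.

How it is judged:
By the outcome, as a careful person would: the job done as asked, in the order asked, and still so for the second after the job is handed in, with the robot touching nothing.
It also fails if it takes over 72 s, if anything falls off the work surface, if the arm or the gripper's body presses on something with over 40 N, if the wrist force passes 120 N, or if a joint passes its speed limit or range.

## Working session

There is one attempt and no reset: what is moved stays moved. The work goes in short steps, Python scripts to look and compute and a tool call to move; the robot and the scene stay as the last step left them, time stands still between calls to the robot, and variables do not carry over. Pictures are saved under pics/ and viewed, about 8 in all and at most 12, crops included, and the job is handed in when it is done.

Besides the shell and the picture viewer there is one more tool, called after "Emit:" as name(argument=value, ...) on one line, values as JSON. servo_tool: Moves the arm, as the interface text tells. Its arguments: {"type":"object","properties":{"travel":{"type":"array"},"roll":{"type":"array"},"hand":{"type":"number"},"force":{"type":"number"}},"required":["travel","roll"]}

```bash
mkdir -p pics; ls; cat > h.py <<'E'
import numpy as np, cv2
from rig import get_state, imaging, sign_off
def snap(n,f):
    s=imaging.snapshot(n); cv2.imwrite('pics/'+f,cv2.cvtColor(s['image'],cv2.COLOR_RGB2BGR)); return s
def ray(s,u,v):
    f=s['image'].shape[0]/2/np.tan(np.radians(s['vfov'])/2)
    P=np.array(s['pose']); d=P[:3,:3]@np.array([(u-s['cx'])/f,-(v-s['cy'])/f,-1]); return P[:3,3],d
def onz(s,u,v,z):
    o,d=ray(s,u,v); return o+d*(z-o[2])/d[2]
E
python3 - <<'E'
from h import *
import pickle
S={n:snap(n,n+'0.png') for n in('top','side')}
pickle.dump(S,open('s0.pkl','wb'))
for n,s in S.items(): print(n,[k for k in s],s['vfov'],s['cx'],s['cy'],np.round(s['pose'],3))
im=np.hstack([cv2.imread('pics/top0.png'),cv2.imread('pics/side0.png')]); print(get_state())
E
```

```text
pics
top ['image', 'vfov', 'cx', 'cy', 'pose'] 43.651509386181466 260.0899194630657 192.0942009796652 [[ 1.000000e-02  9.770000e-01 -2.120000e-01  3.737780e+02]
 [-1.000000e+00  1.100000e-02  2.000000e-03  1.431800e+01]
 [ 5.000000e-03  2.120000e-01  9.770000e-01  1.127116e+03]
 [ 0.000000e+00  0.000000e+00  0.000000e+00  1.000000e+00]]
side ['image', 'vfov', 'cx', 'cy', 'pose'] 53.64265474957446 256.3942147851329 191.45934810922589 [[ 8.77000e-01  3.54000e-01 -3.24000e-01  2.82319e+02]
 [-4.80000e-01  6.44000e-01 -5.95000e-01 -5.54370e+02]
 [-2.00000e-03  6.78000e-01  7.35000e-01  8.08701e+02]
 [ 0.00000e+00  0.00000e+00  0.00000e+00  1.00000e+00]]
{'clock': 0.1, 'joints': array([ 1.18251351e+00,  2.07397406e-01,  1.54276525e+00,  4.13864311e-06,
        1.39353261e+00, -1.50517623e-01]), 'joint_vel': array([-0.00010861, -0.00099949, -0.00553128,  0.00097064, -0.00030537,
       -0.00037429]), 'effort': array([-6.40207199e-04, -3.84086394e+01, -2.92549986e+01, -2.82132323e-04,
        4.78013739e-03, -3.16441503e-05]), 'position': array([135.33182904, 558.52772857, 403.62768962]), 'eef_rot': array([-2.81772249e-04,  1.18603063e-01,  9.92941191e-01, -1.01284626e-03]), 'contact_force': array([-0.25513958,  0.24880577, -0.71446095]), 'ft_torque': array([-0.0274013 ,  0.06145673,  0.00767001]), 'gripper_width': 1.0003744899538565}
```

View pics/top0.png

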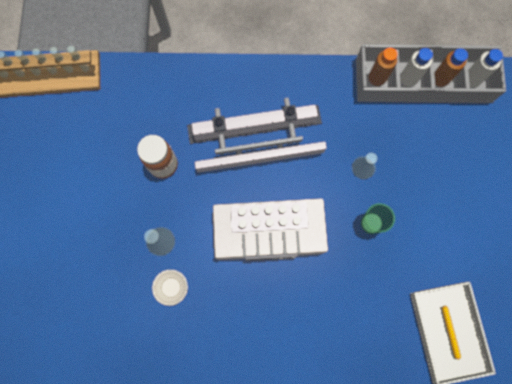

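View pics/side0.png

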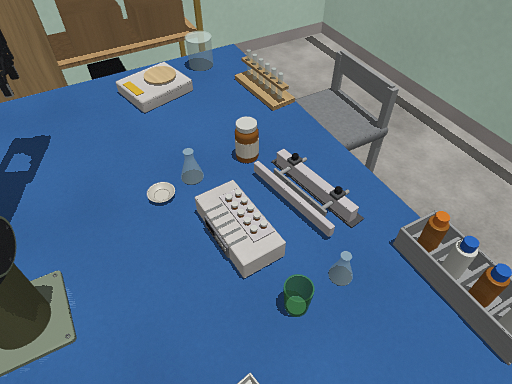

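The top view shows the heater at about (270,230), with its top face spanning (214,206) to (327,250). The stop bar runs from (196,165) to (326,150), and the beam is behind it. Dish (170,287), flask_a (160,240) and amber jar (158,158) are on the left; flask_b (365,165) and cup (376,220) are on the right.

```bash
python3 - <<'E'
from h import *
import pickle
s=pickle.load(open('s0.pkl','rb'))['top']; im=s['image']
hsv=cv2.cvtColor(im,cv2.COLOR_RGB2HSV)
m=((hsv[...,1]<60)&(hsv[...,2]>150)).astype(np.uint8)*255
cs,_=cv2.findContours(m,cv2.RETR_EXTERNAL,cv2.CHAIN_APPROX_NONE)
for c in cs:
    if cv2.contourArea(c)<80: continue
    r=cv2.minAreaRect(c); b=cv2.boxPoints(r); 
    x=r[0]
    if 130<x[1]<270 and 190<x[0]<340 or 100<x[1]<170 and 180<x[0]<340:
        print('area',cv2.contourArea(c),np.round(b,1).tolist())
        for z in(52,74): print(z,np.round([onz(s,*p,z)[:2] for p in b],1).tolist())
big=cv2.resize(im[90:320,130:410],None,fx=2.8,fy=2.6,interpolation=cv2.INTER_CUBIC)
M=cv2.resize(m[90:320,130:410],None,fx=2.8,fy=2.6)
cs2=[cv2.findContours(M,cv2.RETR_LIST,cv2.CHAIN_APPROX_NONE)[0]]
cv2.drawContours(big,cs2[0],-1,(255,0,0),1)
cv2.imwrite('pics/c1.png',big[...,::-1])
for n,p,z in[('dish',(170,288),18),('flaskA',(160,244),0),('amber',(160,170),0),('flaskB',(364,169),0),('cup',(378,220),40)]: print(n,onz(s,*p,z).round())
E
```

```text
area 5874.5 [[211.60000610351562, 204.10000610351562], [324.3999938964844, 197.60000610351562], [327.6000061035156, 252.1999969482422], [214.6999969482422, 258.79998779296875]]
52 [[577.5, 122.1], [595.6, -135.8], [470.9, -140.6], [453.8, 111.1]]
74 [[573.4, 119.8], [591.1, -132.7], [468.9, -137.4], [452.2, 109.1]]
area 902.5 [[194.10000610351562, 160.89999389648438], [325.20001220703125, 140.6999969482422], [326.3999938964844, 148.60000610351562], [195.3000030517578, 168.6999969482422]]
52 [[679.4, 166.0], [732.0, -140.1], [712.9, -142.6], [660.6, 162.4]]
74 [[673.1, 162.9], [724.7, -137.0], [706.0, -139.4], [654.7, 159.4]]
area 256.0 [[212.6999969482422, 136.1999969482422], [299.70001220703125, 122.5], [302.20001220703125, 138.5], [215.1999969482422, 152.1999969482422]]
52 [[740.3, 124.6], [776.7, -80.6], [736.9, -86.2], [701.1, 117.5]]
74 [[732.8, 122.3], [768.5, -78.6], [729.5, -84.1], [694.4, 115.4]]
area 232.0 [[190.6999969482422, 122.69999694824219], [212.0, 119.5], [213.89999389648438, 131.60000610351562], [192.60000610351562, 134.8000030517578]]
52 [[773.0, 177.5], [781.8, 127.5], [751.7, 122.1], [743.0, 171.9]]
74 [[764.9, 174.2], [773.5, 125.2], [744.0, 119.9], [735.5, 168.7]]
area 666.5 [[223.89999389648438, 117.5], [282.8999938964844, 108.69999694824219], [284.70001220703125, 121.0], [225.6999969482422, 129.8000030517578]]
52 [[787.0, 99.4], [811.0, -40.7], [780.0, -45.1], [756.3, 94.3]]
74 [[778.6, 97.7], [802.1, -39.6], [771.7, -43.9], [748.5, 92.6]]
area 224.0 [[294.8999938964844, 107.19999694824219], [315.6000061035156, 103.69999694824219], [317.6000061035156, 115.69999694824219], [296.8999938964844, 119.19999694824219]]
52 [[815.1, -69.3], [824.5, -119.0], [794.2, -123.3], [784.9, -73.9]]
74 [[806.1, -67.6], [815.3, -116.3], [785.6, -120.5], [776.5, -72.1]]
dish [390. 214.  18.]
flaskA [491. 245.   0.]
amber [670. 255.   0.]
flaskB [ 678. -241.    0.]
cup [ 547. -259.   40.]
```

View pics/c1.png

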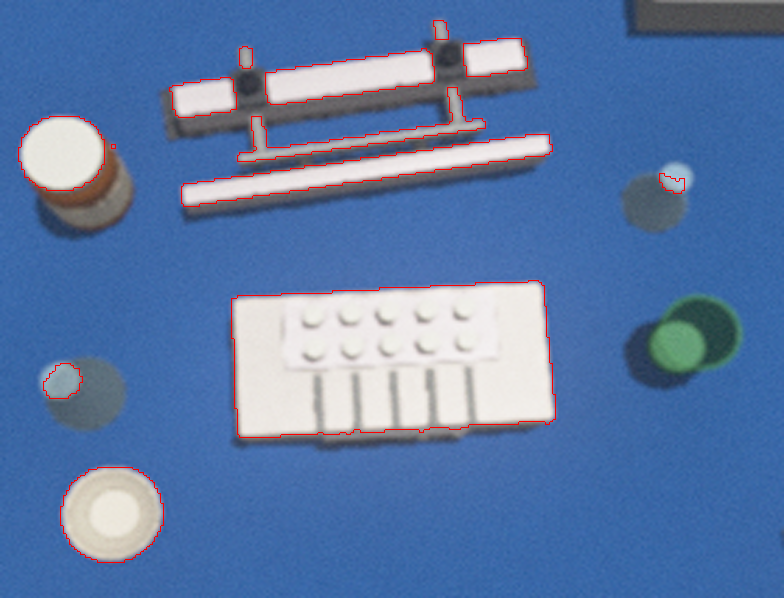

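The crop confirms the geometry. The bar face runs from (661,162) to (713,-143), so dock yaw is about 0.17. Heater centre is about (521,-10) with yaw about 0.07, its back roughly 107 mm short of the bar and 8 mm to the left. I'll close the hand, turn the tool x-axis to the dock axis, and move to the right corner first.

Emit:
servo_tool(travel=[[-0.42, -0.79, 0], [-0.42, -0.79, 0], [-0.42, -0.79, 0], [-0.42, -0.79, 0], [-0.42, -0.79, 0], [-0.42, -0.79, 0], [-0.42, -0.79, 0], [-0.42, -0.79, 0]], roll=[-0.636, -0.636, -0.636, -0.636, -0.636, -0.636, -0.636, -0.636], hand=1, force=40)

```text
clock: 1.1
position: [283.4, 234.2, 404.4]
eef_rot: [-0.0, -0.086, 0.996, -0.0]
contact_force: [-1.4, 1.2, -0.1]
gripper_width: -0.0
```

```bash
cat >> h.py <<'E'
C=np.array([686.7,9.9]); PSI=0.17
ex=np.array([np.cos(PSI),np.sin(PSI)]); ey=np.array([-ex[1],ex[0]])
def tool():
    s=get_state(); w,x,y,z=s['eef_rot']; th=np.arctan2(2*(x*y+w*z),1-2*(y*y+z*z)); return s,np.array(s['position']),th
def go(x,y,z,n=8):
    s,p,th=tool(); d=np.array([x,y,z])-p; t=np.array([np.cos(th)*d[0]+np.sin(th)*d[1],np.sin(th)*d[0]-np.cos(th)*d[1],-d[2]])
    print('t',round(s['clock'],2),'pos',p.round(1),'yawdeg',round(np.degrees(th)%360,2),'units/row',(t/50/n).round(3),'total mm',t.round(1),'F',np.round(s['contact_force'],1),s['gripper_width'].round(2))
E
python3 -c "
from h import *
go(429,-124,404)"
```

```text
Traceback (most recent call last):
  File "h.py", line 16, in go
    print('t',round(s['clock'],2),'pos',p.round(1),'yawdeg',round(np.degrees(th)%360,2),'units/row',(t/50/n).round(3),'total mm',t.round(1),'F',np.round(s['contact_force'],1),s['gripper_width'].round(2))
                                                                                                                                                                               ^^^^^^^^^^^^^^^^^^^^^^^^
AttributeError: 'float' object has no attribute 'round'
```

Emit:
servo_tool(travel=[[-0.2, -0.94, 0], [-0.2, -0.94, 0], [-0.2, -0.94, 0], [-0.2, -0.94, 0], [-0.2, -0.94, 0.3], [-0.2, -0.94, 0.3], [-0.2, -0.94, 0.3], [-0.2, -0.94, 0.3]], roll=[0, 0, 0, 0, 0, 0, 0, 0])

```text
clock: 2.1
position: [425.6, -123.1, 343.9]
eef_rot: [-0.0, -0.084, 0.996, 0.0]
contact_force: [1.4, -0.4, -0.1]
gripper_width: -0.003
```

```bash
sed -i "s/,s\['gripper_width'\].round(2)//" h.py
python3 -c "
from h import *
go(429,-124,192)"
```

```text
t 2.1 pos [ 425.6 -123.1  343.9] yawdeg 189.67 units/row [-0.008 -0.004  0.38 ] total mm [ -3.2  -1.4 151.9] F [ 1.4 -0.4 -0.1]
```

Emit:
servo_tool(travel=[[0, 0, 0.5], [0, 0, 0.5], [0, 0, 0.5], [0, 0, 0.5], [0, 0, 0.4], [0, 0, 0.3], [0, 0, 0.2], [0, 0, 0.1]], roll=[0, 0, 0, 0, 0, 0, 0, 0])

```text
clock: 3.1
position: [425.5, -121.6, 194.3]
eef_rot: [-0.0, -0.085, 0.996, 0.0]
contact_force: [-0.0, -0.2, 0.5]
gripper_width: 0.0
```

```bash
python3 -c "
from h import *
go(468,-117,192)
s=snap('side','a1.png')
im=cv2.imread('pics/a1.png')[150:340,150:400]; cv2.imwrite('pics/a1c.png',cv2.resize(im,None,fx=3,fy=3,interpolation=cv2.INTER_CUBIC))"
```

```text
t 3.1 pos [ 425.5 -121.6  194.3] yawdeg 189.7 units/row [-0.107 -0.007  0.006] total mm [-42.7  -2.6   2.3] F [-0.  -0.2  0.5]
```

View pics/a1c.png

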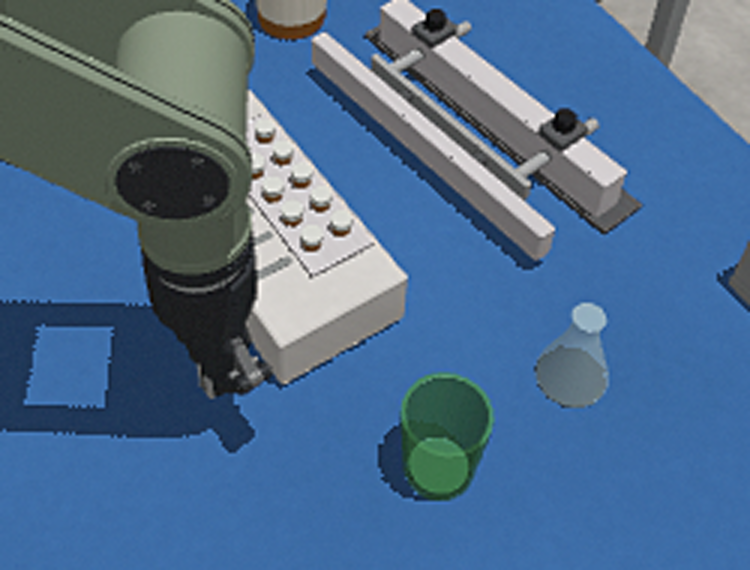

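The tool stands shut in front of the heater's right end, clear of the cup and flask_b. Next is the first push along the dock axis.

Emit:
servo_tool(travel=[[-0.14, 0, 0], [-0.14, 0, 0], [-0.14, 0, 0], [-0.12, 0, 0], [-0.12, 0, 0], [-0.12, 0, 0], [-0.12, 0, 0], [-0.12, 0, 0]], roll=[0, 0, 0, 0, 0, 0, 0, 0])

```text
clock: 4.15
position: [473.7, -113.0, 193.4]
eef_rot: [-0.004, -0.085, 0.996, 0.0]
contact_force: [-7.5, -3.9, 0.9]
gripper_width: 0.005
```

Emit:
servo_tool(travel=[[-0.12, 0, 0], [-0.12, 0, 0], [-0.12, 0, 0], [0, 0, 0], [0, 0, 0], [0, 0, 0], [0, 0, 0], [0, 0, 0]], roll=[0, 0, 0, 0, 0, 0, 0, 0])

```text
clock: 5.15
position: [491.8, -110.0, 193.5]
eef_rot: [-0.003, -0.085, 0.996, 0.0]
contact_force: [-5.4, -2.7, 0.2]
gripper_width: 0.001
```

```bash
cat >> h.py <<'E'
def look(f=None):
    "heater and bar from the top view; heater by its white blob"
    s=imaging.snapshot('top'); im=s['image']
    if f: cv2.imwrite('pics/'+f,cv2.resize(im[70:330,130:410],None,fx=2.8,fy=2.3,interpolation=cv2.INTER_CUBIC)[...,::-1])
    hsv=cv2.cvtColor(im,cv2.COLOR_RGB2HSV)
    m=((hsv[...,1]<60)&(hsv[...,2]>150)).astype(np.uint8)*255
    for c in cv2.findContours(m,cv2.RETR_EXTERNAL,cv2.CHAIN_APPROX_NONE)[0]:
        if cv2.contourArea(c)<400: continue
        P=np.array([onz(s,*q,74)[:2] for q in c[:,0,:].astype(float)]).astype(np.float32)
        r=cv2.minAreaRect(P); b=cv2.boxPoints(r)
        if not(400<r[0][0]<760 and abs(r[0][1])<80): continue
        print('blob',np.round(r[0],1),np.round(r[1],1),round(r[2],2),'dock xy of corners',[[round(float((q-C)@ex),1),round(float((q-C)@ey),1)] for q in b])
E
python3 -c "
from h import *
go(468,-117,192); look('b1.png')"
```

```text
t 5.15 pos [ 491.8 -110.   193.5] yawdeg 189.74 units/row [ 0.062 -0.007  0.004] total mm [24.7 -2.9  1.5] F [-5.4 -2.7  0.2]
blob [541.8  -0.6] [121.4 248.2] 11.32 dock xy of corners [[-208.7, 136.6], [-201.9, -111.5], [-80.5, -108.2], [-87.4, 139.9]]
blob [689.5  11.6] [ 19.4 303.8] 9.65 dock xy of corners [[-6.3, 153.1], [-6.8, -150.6], [12.5, -150.7], [13.0, 153.1]]
```

View pics/b1.png

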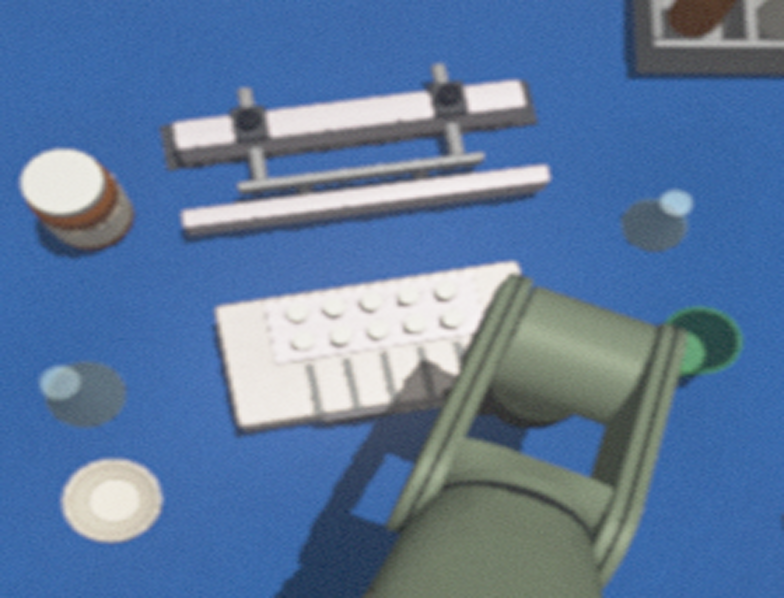

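Heater yaw is now 11.3°, so it is 1.6° past the dock yaw. Its back corners are about 80 mm (right) and 87 mm (left) short of the bar, and nothing else has moved. The finger face sits 11 mm ahead of the TCP. Next is the left corner.

Emit:
servo_tool(travel=[[0.35, 0, 0], [0.35, 0, 0], [0, 0.6, 0], [0, 0.8, 0], [0, 0.8, 0], [0, 0.8, 0], [0, 0.7, 0], [0, 0.3, 0]], roll=[0, 0, 0, 0, 0, 0, 0, 0])

```text
clock: 6.2
position: [424.9, 82.8, 194.6]
eef_rot: [-0.0, -0.086, 0.996, 0.0]
contact_force: [-0.1, 0.5, 0.7]
gripper_width: 0.002
```

Emit:
servo_tool(travel=[[-0.15, 0, 0], [-0.15, 0, 0], [-0.15, 0, 0], [-0.15, 0, 0], [-0.13, 0, 0], [-0.13, 0, 0], [-0.13, 0, 0], [-0.13, 0, 0]], roll=[0, 0, 0, 0, 0, 0, 0, 0])

```text
clock: 7.2
position: [477.0, 90.7, 192.6]
eef_rot: [-0.007, -0.084, 0.996, 0.001]
contact_force: [-11.8, 1.3, 4.0]
gripper_width: 0.001
```

```bash
cat >> h.py <<'E'
def st():
    s,p,th=tool(); d=p[:2]-C; print('t',round(s['clock'],2),'dock TCP',round(d@ex,1),round(d@ey,1),'z',round(p[2],1),'F dock',round(float(s['contact_force'][:2]@ex),1),'yaw',round(np.degrees(th)%360,2))
E
python3 -c "
from h import *
st(); look()"
```

```text
t 7.2 dock TCP -193.0 115.1 z 192.6 F dock -11.4 yaw 189.65
blob [556.7  -1.4] [120.9 248.7] 5.96 dock xy of corners [[-182.1, 139.0], [-198.5, -109.2], [-77.9, -117.2], [-61.5, 131.0]]
blob [689.6  11.7] [ 19.2 303.8] 9.76 dock xy of corners [[-6.5, 153.1], [-6.4, -150.7], [12.8, -150.6], [12.7, 153.1]]
```

Emit:
servo_tool(travel=[[-0.12, 0, 0], [-0.1, 0, 0], [0, 0, 0], [0.5, 0, 0], [0.5, 0, 0], [0, -0.7, 0], [0, -0.8, 0], [0, -0.8, 0]], roll=[0, 0, 0, 0, 0, 0, 0, 0])

```text
clock: 8.25
position: [462.0, -30.8, 194.8]
eef_rot: [0.0, -0.084, 0.996, -0.0]
contact_force: [0.6, 0.2, -0.2]
gripper_width: 0.002
```

Emit:
servo_tool(travel=[[0, -0.8, 0], [0, -0.8, 0], [0, -0.4, 0], [-0.16, 0, 0], [-0.16, 0, 0], [-0.16, 0, 0], [-0.16, 0, 0], [-0.14, 0, 0]], roll=[0, 0, 0, 0, 0, 0, 0, 0])

```text
clock: 9.25
position: [515.0, -120.1, 193.5]
eef_rot: [-0.004, -0.086, 0.996, 0.001]
contact_force: [-7.7, -3.5, 2.5]
gripper_width: 0.003
```

Emit:
servo_tool(travel=[[-0.13, 0, 0], [-0.13, 0, 0], [-0.13, 0, 0], [-0.13, 0, 0], [0, 0, 0], [0, 0, 0], [0, 0, 0], [0, 0, 0]], roll=[0, 0, 0, 0, 0, 0, 0, 0])

```text
clock: 10.25
position: [541.1, -115.8, 193.6]
eef_rot: [-0.003, -0.086, 0.996, 0.0]
contact_force: [-4.9, -2.9, -1.7]
gripper_width: -0.003
```

```bash
python3 -c "
from h import *
st(); look()"
```

```text
t 10.25 dock TCP -164.8 -99.3 z 193.6 F dock -5.3 yaw 189.82
blob [585.3   8. ] [122.1 248. ] 12.3 dock xy of corners [[-166.8, 136.4], [-155.7, -111.4], [-33.7, -105.9], [-44.8, 141.9]]
blob [689.7  11.7] [ 19.5 303.8] 9.62 dock xy of corners [[-6.2, 153.1], [-6.8, -150.6], [12.7, -150.7], [13.4, 153.1]]
```

Emit:
servo_tool(travel=[[0.38, 0, 0], [0.38, 0, 0], [0, 0.65, 0], [0, 0.8, 0], [0, 0.8, 0], [0, 0.8, 0], [0, 0.8, 0], [0, 0.5, 0]], roll=[0, 0, 0, 0, 0, 0, 0, 0])

```text
clock: 11.3
position: [467.6, 93.9, 194.7]
eef_rot: [-0.0, -0.086, 0.996, 0.0]
contact_force: [0.3, -1.0, -0.4]
gripper_width: -0.003
```

Emit:
servo_tool(travel=[[-0.15, 0, 0], [-0.15, 0, 0], [-0.13, 0, 0], [-0.13, 0, 0], [-0.13, 0, 0], [-0.13, 0, 0], [-0.13, 0, 0], [-0.12, 0, 0]], roll=[0, 0, 0, 0, 0, 0, 0, 0])

```text
clock: 12.3
position: [517.6, 100.0, 192.6]
eef_rot: [-0.007, -0.084, 0.996, 0.001]
contact_force: [-12.7, 1.0, 5.5]
gripper_width: -0.0
```

```bash
python3 -c "
from h import *
st(); look()"
```

```text
t 12.3 dock TCP -151.5 117.4 z 192.6 F dock -12.4 yaw 189.63
blob [598.4   7.2] [123.  249.2] 7.29 dock xy of corners [[-143.6, 139.3], [-154.2, -109.6], [-31.3, -114.8], [-20.7, 134.1]]
blob [689.5  11.6] [ 19.6 303.8] 9.73 dock xy of corners [[-6.7, 153.1], [-6.8, -150.7], [12.8, -150.7], [12.9, 153.1]]
```

Emit:
servo_tool(travel=[[-0.1, 0, 0], [-0.1, 0, 0], [0, 0, 0], [0.45, 0, 0], [0.45, 0, 0], [0, -0.7, 0], [0, -0.8, 0], [0, -0.8, 0]], roll=[0, 0, 0, 0, 0, 0, 0, 0])

```text
clock: 13.35
position: [506.3, -20.8, 194.8]
eef_rot: [0.0, -0.084, 0.996, -0.0]
contact_force: [1.3, -0.2, 1.5]
gripper_width: 0.002
```

Emit:
servo_tool(travel=[[0, -0.8, 0], [0, -0.8, 0], [0, -0.4, 0], [-0.18, 0, 0], [-0.18, 0, 0], [-0.15, 0, 0], [-0.12, 0, 0], [-0.12, 0, 0]], roll=[0, 0, 0, 0, 0, 0, 0, 0])

```text
clock: 14.35
position: [557.7, -110.3, 193.3]
eef_rot: [-0.004, -0.086, 0.996, 0.0]
contact_force: [-7.8, -5.0, 1.4]
gripper_width: 0.0
```

```bash
python3 -c "
from h import *
st(); look('d1.png')"
```

```text
t 14.35 dock TCP -147.4 -96.7 z 193.3 F dock -8.5 yaw 189.83
blob [625.9   0.7] [148.2 303.8] 9.81 dock xy of corners [[-135.8, 153.0], [-135.4, -150.8], [12.8, -150.6], [12.5, 153.2]]
```

View pics/d1.png

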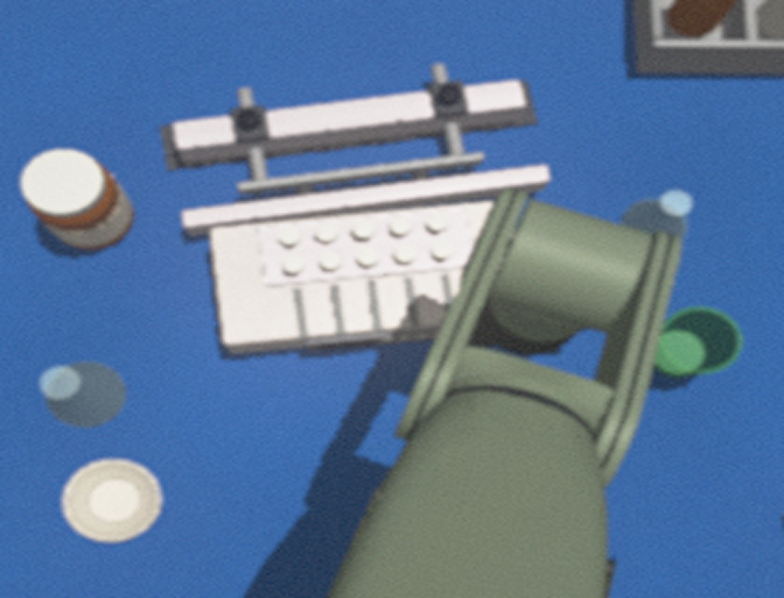

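The heater's back is close to the bar (about 14 mm short) and nearly square. Its left end is about 25 mm inside the bar end. I'll push the left corner gently next, and track the bar's far edge to see when it starts to press in.

Emit:
servo_tool(travel=[[0.38, 0, 0], [0.38, 0, 0], [0, 0.65, 0], [0, 0.8, 0], [0, 0.8, 0], [0, 0.8, 0], [0, 0.8, 0], [0, 0.4, 0]], roll=[0, 0, 0, 0, 0, 0, 0, 0])

```text
clock: 15.4
position: [485.6, 94.7, 194.6]
eef_rot: [-0.0, -0.086, 0.996, 0.0]
contact_force: [-0.9, -0.1, -0.5]
gripper_width: -0.0
```

Emit:
servo_tool(travel=[[-0.14, 0, 0], [-0.14, 0, 0], [-0.14, 0, 0], [-0.12, 0, 0], [-0.1, 0, 0], [-0.1, 0, 0], [-0.1, 0, 0], [-0.08, 0, 0]], roll=[0, 0, 0, 0, 0, 0, 0, 0])

```text
clock: 16.4
position: [530.4, 99.4, 194.0]
eef_rot: [-0.003, -0.085, 0.996, -0.0]
contact_force: [-10.1, -2.5, 3.3]
gripper_width: -0.006
```

```bash
cat >> h.py <<'E'
def px(s,P):
    T=np.linalg.inv(np.array(s['pose'])); f=s['image'].shape[0]/2/np.tan(np.radians(s['vfov'])/2)
    q=P@T[:3,:3].T+T[:3,3]; return s['cx']-f*q[...,0]/q[...,2], s['cy']+f*q[...,1]/q[...,2]
def edge(s,y0,y1,x0,x1,z,sign):
    "subpixel edge along dock x, averaged over dock y; sign +1 dark->bright"
    xs=np.arange(x0,x1,.25); ys=np.linspace(y0,y1,25)
    X,Y=np.meshgrid(xs,ys); P=np.concatenate([C+X[...,None]*ex+Y[...,None]*ey,np.full(X.shape+(1,),float(z))],-1)
    u,v=px(s,P); g=cv2.remap(s['image'][...,0].astype(np.float32),u.astype(np.float32),v.astype(np.float32),cv2.INTER_LINEAR)
    p=np.gradient(cv2.GaussianBlur(g.mean(0)[None],(0,0),4)[0])*sign; p=np.clip(p,0,None); k=p.argmax(); w=slice(max(0,k-12),k+13)
    return round(float((xs[w]*p[w]).sum()/p[w].sum()),2), round(float(p.max()),2)
def bar(s=None):
    s=s or imaging.snapshot('top')
    print('bar far edge L',edge(s,105,148,8,35,52,-1),'R',edge(s,-148,-105,8,35,52,-1),'heater front (z74) L',edge(s,85,125,-160,-105,74,1),'R',edge(s,-100,-75,-160,-105,74,1)); return s
E
python3 -c "
from h import *
import pickle
bar(pickle.load(open('s0.pkl','rb'))['top'])
st(); bar()"
```

```text
bar far edge L (19.02, 6.08) R (19.24, 6.38) heater front (z74) L (-158.45, 0.11) R (-106.81, 0.21)
t 16.4 dock TCP -138.9 114.6 z 194.0 F dock -10.4 yaw 189.7
bar far edge L (19.03, 6.16) R (19.27, 6.38) heater front (z74) L (-152.83, 0.55) R (-135.06, 5.17)
```

Emit:
servo_tool(travel=[[-0.06, 0, 0], [-0.04, 0, 0], [0, 0, 0], [0.36, 0, 0], [0.36, 0, 0], [0, -0.7, 0], [0, -0.8, 0], [0, -0.8, 0]], roll=[0, 0, 0, 0, 0, 0, 0, 0])

```text
clock: 17.45
position: [520.9, -20.0, 194.9]
eef_rot: [0.0, -0.085, 0.996, -0.0]
contact_force: [0.8, 0.3, -0.1]
gripper_width: 0.004
```

Emit:
servo_tool(travel=[[0, -0.8, 0], [0, -0.8, 0], [0, -0.4, 0], [-0.16, 0, 0], [-0.16, 0, 0], [-0.1, 0, 0], [-0.08, 0, 0], [-0.08, 0, 0]], roll=[0, 0, 0, 0, 0, 0, 0, 0])

```text
clock: 18.45
position: [563.8, -111.9, 193.4]
eef_rot: [-0.004, -0.086, 0.996, 0.001]
contact_force: [-8.1, -3.6, 2.9]
gripper_width: 0.001
```

```bash
python3 -c "
from h import *
st(); bar()"
```

```text
t 18.45 dock TCP -141.7 -99.3 z 193.4 F dock -8.6 yaw 189.81
bar far edge L (19.0, 6.14) R (19.26, 6.35) heater front (z74) L (-125.01, 5.19) R (-108.62, 0.64)
```

Emit:
servo_tool(travel=[[-0.06, 0, 0], [-0.06, 0, 0], [-0.04, 0, 0], [-0.04, 0, 0], [0, 0, 0], [0, 0, 0], [0, 0, 0], [0, 0, 0]], roll=[0, 0, 0, 0, 0, 0, 0, 0])

```text
clock: 19.5
position: [573.8, -110.6, 193.3]
eef_rot: [-0.004, -0.085, 0.996, 0.0]
contact_force: [-6.5, -3.7, -0.2]
gripper_width: -0.001
```

```bash
python3 -c "
from h import *
st(); bar()"
```

```text
t 19.5 dock TCP -131.6 -99.6 z 193.3 F dock -7.0 yaw 189.81
bar far edge L (19.01, 6.23) R (19.53, 4.22) heater front (z74) L (-123.01, 5.05) R (-136.49, 0.34)
```

Emit:
servo_tool(travel=[[-0.04, 0, 0], [-0.02, 0, 0], [0, 0, 0], [0.35, 0, 0], [0.35, 0, 0], [0, 0.7, 0], [0, 0.8, 0], [0, 0.8, 0]], roll=[0, 0, 0, 0, 0, 0, 0, 0])

```text
clock: 20.55
position: [524.6, -1.3, 194.8]
eef_rot: [0.0, -0.085, 0.996, 0.0]
contact_force: [-0.4, -0.4, -0.1]
gripper_width: 0.001
```

Emit:
servo_tool(travel=[[0, 0.8, 0], [0, 0.8, 0], [0, 0.35, 0], [-0.16, 0, 0], [-0.16, 0, 0], [-0.14, 0, 0], [-0.08, 0, 0], [-0.06, 0, 0]], roll=[0, 0, 0, 0, 0, 0, 0, 0])

```text
clock: 21.55
position: [536.3, 97.3, 193.5]
eef_rot: [-0.004, -0.084, 0.996, -0.0]
contact_force: [-9.8, -2.6, 3.8]
gripper_width: 0.002
```

```bash
python3 -c "
from h import *
st(); bar()"
```

```text
t 21.55 dock TCP -133.4 111.5 z 193.5 F dock -10.1 yaw 189.67
bar far edge L (20.24, 6.26) R (20.48, 6.33) heater front (z74) L (-125.39, 0.57) R (-119.52, 5.41)
```

The bar has moved 1.2 mm. I'll press the left corner about 5 mm more.

Emit:
servo_tool(travel=[[-0.04, 0, 0], [-0.04, 0, 0], [-0.02, 0, 0], [0, 0, 0], [0, 0, 0], [0, 0, 0], [0.3, 0, 0], [0.4, 0, 0]], roll=[0, 0, 0, 0, 0, 0, 0, 0])

```text
clock: 22.6
position: [508.7, 92.5, 194.7]
eef_rot: [0.0, -0.084, 0.996, -0.0]
contact_force: [0.7, -0.2, 0.2]
gripper_width: -0.001
```

```bash
python3 -c "
from h import *
st(); bar()"
```

```text
t 22.6 dock TCP -161.5 111.5 z 194.7 F dock 0.7 yaw 189.66
bar far edge L (20.03, 6.25) R (20.23, 6.36) heater front (z74) L (-154.31, 0.58) R (-119.45, 5.35)
```

Emit:
servo_tool(travel=[[0, -0.7, 0], [0, -0.9, 0], [0, -0.9, 0], [0, -0.9, 0], [0, -0.5, 0], [0, -0.3, 0], [-0.16, 0, 0], [-0.16, 0, 0]], roll=[0, 0, 0, 0, 0, 0, 0, 0])

```text
clock: 23.65
position: [560.1, -110.4, 194.5]
eef_rot: [-0.0, -0.085, 0.996, 0.0]
contact_force: [0.4, 0.7, -0.4]
gripper_width: -0.0
```

Emit:
servo_tool(travel=[[-0.16, 0, 0], [-0.06, 0, 0], [-0.05, 0, 0], [-0.04, 0, 0], [-0.03, 0, 0], [0, 0, 0], [0, 0, 0], [0, 0, 0]], roll=[0, 0, 0, 0, 0, 0, 0, 0])

```text
clock: 24.65
position: [574.9, -108.5, 194.0]
eef_rot: [-0.003, -0.085, 0.996, 0.001]
contact_force: [-5.8, -0.4, 1.6]
gripper_width: 0.003
```

```bash
python3 -c "
from h import *
st(); bar()"
```

```text
t 24.65 dock TCP -130.2 -97.7 z 194.0 F dock -5.8 yaw 189.7
bar far edge L (20.02, 6.26) R (20.54, 4.06) heater front (z74) L (-119.74, 5.24) R (-132.47, 0.34)
```

Both front ends are now level (-119.7 and -119.4). I'll press the right corner, then the left, about 3 mm each.

Emit:
servo_tool(travel=[[-0.04, 0, 0], [-0.04, 0, 0], [-0.02, 0, 0], [0, 0, 0], [0, 0, 0], [0.35, 0, 0], [0.35, 0, 0], [0, 0.7, 0]], roll=[0, 0, 0, 0, 0, 0, 0, 0])

```text
clock: 25.7
position: [540.6, -80.6, 194.9]
eef_rot: [0.001, -0.082, 0.997, -0.0]
contact_force: [0.9, 1.1, 0.6]
gripper_width: -0.003
```

Emit:
servo_tool(travel=[[0, 0.8, 0], [0, 0.8, 0], [0, 0.8, 0], [0, 0.7, 0], [0, 0.35, 0], [-0.16, 0, 0], [-0.16, 0, 0], [-0.1, 0, 0]], roll=[0, 0, 0, 0, 0, 0, 0, 0])

```text
clock: 26.7
position: [534.0, 93.5, 194.9]
eef_rot: [0.001, -0.084, 0.996, -0.0]
contact_force: [-0.2, 0.3, 0.0]
gripper_width: -0.006
```

```bash
python3 -c "
from h import *
st(); bar()"
```

```text
t 26.7 dock TCP -136.4 108.3 z 194.9 F dock -0.2 yaw 189.61
bar far edge L (22.26, 6.29) R (22.49, 6.34) heater front (z74) L (-129.66, 0.71) R (-117.45, 5.36)
```

Emit:
servo_tool(travel=[[-0.08, 0, 0], [-0.06, 0, 0], [-0.04, 0, 0], [-0.02, 0, 0], [0, 0, 0], [0, 0, 0], [0.3, 0, 0], [0.4, 0, 0]], roll=[0, 0, 0, 0, 0, 0, 0, 0])

```text
clock: 27.75
position: [508.1, 90.3, 194.8]
eef_rot: [0.001, -0.085, 0.996, -0.0]
contact_force: [0.2, 0.1, -0.5]
gripper_width: 0.001
```

Emit:
servo_tool(travel=[[0.5, 0, 0], [0.5, -0.6, -0.4], [0.5, -0.6, -0.6], [0, -0.6, -0.6], [0, -0.6, -0.6], [0, -0.6, -0.6], [0, 0, 0], [0, 0, 0]], roll=[0, 0, 0, 0, 0, 0, 0, 0])

```text
clock: 28.75
position: [458.8, -69.7, 333.9]
eef_rot: [-0.001, -0.084, 0.996, 0.001]
contact_force: [0.2, 1.5, -0.8]
gripper_width: -0.001
```

```bash
python3 -c "
from h import *
st(); bar(); look('e1.png')"
```

```text
t 28.75 dock TCP -238.1 -39.9 z 333.9 F dock 0.5 yaw 189.68
bar far edge L (22.25, 6.16) R (22.3, 6.3) heater front (z74) L (-119.02, 5.12) R (-115.01, 3.53)
blob [635.5   2.2] [136.2 303.1] 10.04 dock xy of corners [[-120.6, 152.2], [-119.1, -150.9], [17.1, -150.1], [15.5, 152.9]]
```

View pics/e1.png

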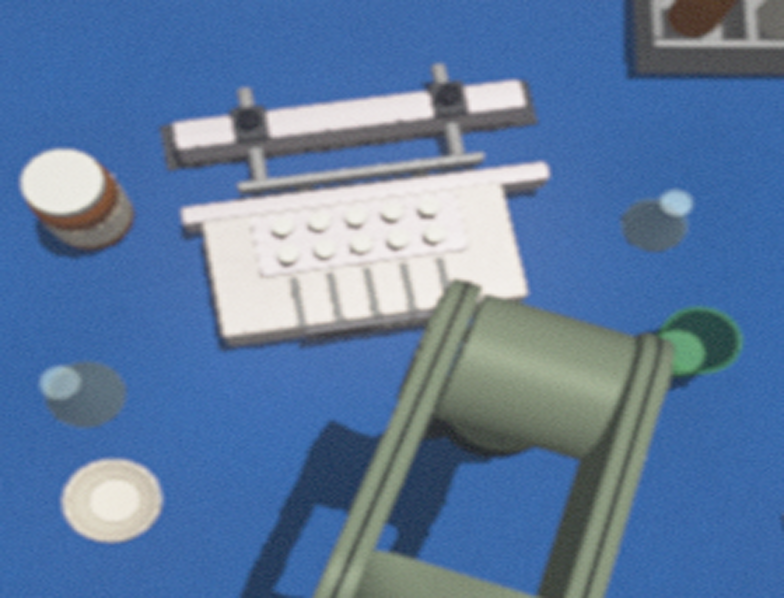

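The gripper is clear, the bar is pressed in 3 mm, and the heater is about 0.45° off square with the left end trailing by 1.5 mm. One more small left push.

Emit:
servo_tool(travel=[[0, 0.6, 0.3], [0, 0.6, 0.5], [0, 0.6, 0.5], [0, 0.6, 0.5], [-0.3, 0.6, 0.5], [-0.5, 0, 0.3], [-0.5, 0, 0.18], [-0.4, 0, 0]], roll=[0, 0, 0, 0, 0, 0, 0, 0])

```text
clock: 29.85
position: [516.9, 93.3, 193.2]
eef_rot: [-0.002, -0.085, 0.996, 0.0]
contact_force: [-0.1, 0.4, -1.4]
gripper_width: 0.003
```

```bash
python3 -c "
from h import *
st(); bar()"
```

```text
t 29.85 dock TCP -153.2 110.9 z 193.2 F dock -0.0 yaw 189.81
bar far edge L (22.24, 6.27) R (22.48, 6.28) heater front (z74) L (-147.8, 0.58) R (-117.31, 5.43)
```

Emit:
servo_tool(travel=[[-0.16, 0, 0], [-0.14, 0, 0], [-0.1, 0, 0], [-0.06, 0, 0], [-0.04, 0, 0], [-0.04, 0, 0], [0, 0, 0], [0, 0, 0]], roll=[0, 0, 0, 0, 0, 0, 0, 0])

```text
clock: 30.9
position: [541.2, 96.5, 194.1]
eef_rot: [-0.005, -0.085, 0.996, 0.0]
contact_force: [-8.7, 0.1, 3.5]
gripper_width: -0.001
```

```bash
python3 -c "
from h import *
st(); bar()"
```

```text
t 30.9 dock TCP -128.7 109.9 z 194.1 F dock -8.6 yaw 189.72
bar far edge L (22.06, 6.23) R (22.25, 6.32) heater front (z74) L (-113.62, 0.56) R (-117.47, 5.46)
```

Emit:
servo_tool(travel=[[-0.03, 0, 0], [-0.02, 0, 0], [0, 0, 0], [0, 0, 0], [0.3, 0, 0], [0.5, 0, 0], [0.5, 0, -0.3], [0.5, 0, -0.4]], roll=[0, 0, 0, 0, 0, 0, 0, 0])

```text
clock: 31.95
position: [457.0, 81.6, 230.6]
eef_rot: [-0.001, -0.084, 0.996, 0.0]
contact_force: [0.4, -0.8, 0.2]
gripper_width: -0.002
```

Emit:
servo_tool(travel=[[0.3, 0, -0.6], [0.3, 0, -0.6], [0, 0, -0.6], [0, 0, -0.6], [0, 0, -0.6], [0, 0, -0.4], [0, 0, 0], [0, 0, 0]], roll=[0, 0, 0, 0, 0, 0, 0, 0])

```text
clock: 32.95
position: [428.2, 76.7, 399.7]
eef_rot: [-0.001, -0.084, 0.996, 0.0]
contact_force: [1.1, -0.4, -0.2]
gripper_width: 0.001
```

```bash
python3 -c "
from h import *
st(); s=bar(); look('f1.png')
print('mid L',edge(s,80,90,-160,-105,74,1),'left end region',edge(s,100,130,-160,-105,74,1))"
```

```text
t 32.95 dock TCP -243.5 109.6 z 399.7 F dock 1.0 yaw 189.69
bar far edge L (22.03, 6.1) R (22.07, 6.24) heater front (z74) L (-117.26, 5.18) R (-117.27, 5.26)
blob [635.    3.2] [137.6 303.7] 9.28 dock xy of corners [[-119.7, 154.6], [-122.1, -149.1], [15.5, -150.2], [18.0, 153.5]]
mid L (-117.27, 5.19) left end region (-117.24, 5.2)
```

View pics/f1.png

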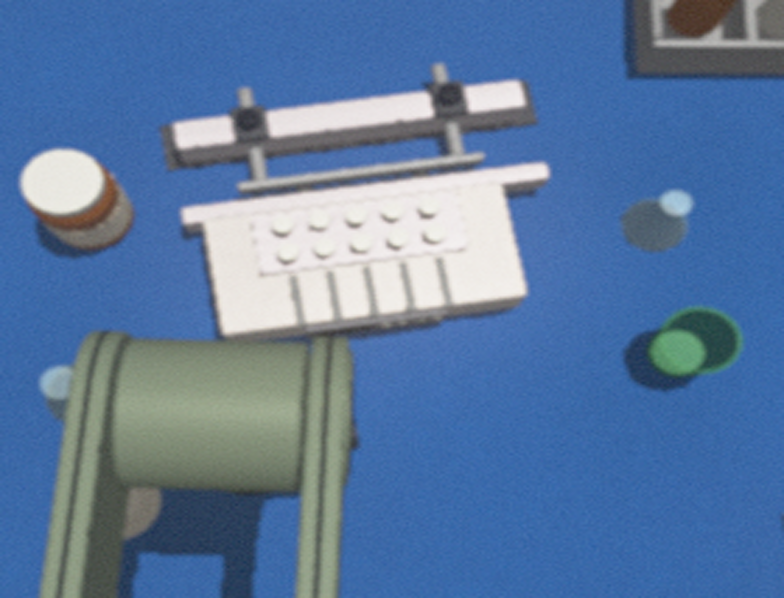

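The heater is square: both front edges read -117.27. The bar is pressed in about 3 mm, both heater ends are inside the bar ends, and the gripper is clear.

```bash
python3 -c "
from h import *
sign_off()"
```

```text
the job is handed in; nothing more can be done
```

I walked the heater back onto the stop bar with alternating pushes on its right and left front strips. I then let go, lifted the gripper clear, and handed the job in at about 33 s of the 72 s allowed.

**Last checks, from the top camera:**
- **Bar:** it is pressed in about 3 mm of its 10 mm. Its far edge moved from 19.0 to 22.0 mm on the left and from 19.2 to 22.1 mm on the right.
- **Square:** the left and right ends of the heater's front edge agree within 0.1 mm. An earlier check showed it about 0.45° off, and I corrected that with one more small push on the left.
- **Ends:** both heater ends are inside the bar ends. The left end is the tighter one, at roughly 15 mm inside.
- **Forces:** readings at the end of each move stayed around 13 N or less; I did not record peaks within a move.
- **Surroundings:** the amber jar, cup and flask_b look unmoved. In the final picture the arm partly hid flask_a and the dish; they were in place in the view before the last push.

I had no direct check on contact with the panel or tubes. The finger was placed on the plain strips and backed off before each crossing.

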